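# Open the jar pen's spring gate and hold it wide

### The job

I need to take the sample jars out of the little pen on the bench, so please open its gate for me: squeeze both paddles of the yellow catch fully together, then do the same with the green catch, and swing the gate by its black grip post past its roller detent until it stands at right angles to its closed position. The gate springs back when let go, so finish while still gripping the post and keeping the gate wide open; leave the jars in the pen and the other things on the bench alone.

Things in the scene. Friction and masses are not known exactly. Their poses are not given: they have to be found in the camera images.
- yellow_catch_grip (a point): middle of the yellow catch, 28 mm above the header. x = into the pen, y = along the shut gate toward its hinge. Its two yellow paddles face +y and -y, 39 mm over their outer faces (19 mm when squeezed in along y), 26 mm wide along x, tops 17 mm above this point; their outer sides are free. Keep fingertips 6 mm or more above the header. This one is released first.
- green_catch_grip (a point): middle of the green catch, 28 mm above the header. x = into the pen, y = along the shut gate toward its hinge. Its two green paddles face +y and -y, 39 mm over their outer faces (19 mm when squeezed in along y), 26 mm wide along x, tops 17 mm above this point; their outer sides are free. Keep fingertips 6 mm or more above the header. This one is released second.
- yellow_left (a joint): yellow paddle on the catch's +y (hinge) side: inward travel, m; 0 = out (locked), 0.010 = squeezed fully in (hard stop; released from about 0.007). Takes about 5 N to slide, and stays where it is left
- yellow_right (a joint): yellow paddle on the catch's -y (free-edge) side: inward travel, m; 0 = out (locked), 0.010 = squeezed fully in (hard stop; released from about 0.007). Takes about 5 N to slide, and stays where it is left
- green_left (a joint): green paddle on the catch's +y (hinge) side: inward travel, m; 0 = out (locked), 0.010 = squeezed fully in (hard stop; released from about 0.007). Takes about 5 N to slide, and stays where it is left
- green_right (a joint): green paddle on the catch's -y (free-edge) side: inward travel, m; 0 = out (locked), 0.010 = squeezed fully in (hard stop; released from about 0.007). Takes about 5 N to slide, and stays where it is left
- gate_grip (a point): point on the axis of the gate's black round upright grip post, 125 mm above the bench. The post is 16 mm across, grippable from 77 to 152 mm above the bench, and can turn in the fingers. It stands 45 mm out from the gate's face, on the robot's side, and 155 mm along the gate from the hinge. Its x and y axes turn with the gate; with the gate shut they equal the catches'
- gate_hinge (a point): point on the gate's vertical hinge axis, 125 mm above the bench; the post travels about it on a radius of 161 mm. The gate is 215 mm long and 78 mm high (keepers on its top reach 110 mm). Its axes turn with the gate
- gate (a joint): gate angle, rad: 0 shut, 1.75 at its stop; growing, it swings toward the robot, clockwise seen from above. A spring roller detent resists from 0.1 to 0.5 (about 4 N at the post at most); set beyond it, the gate parks at about 0.7. Opened farther, a spring pushes it back, about 4 N at the post at right angles; let go there it flies shut
- jar_pen: the fixed clear-walled pen: grey base 165 (x) by 250 mm (y); origin on the bench under its header, x into the pen. The header, a bar along y at the front, 32 mm deep, top 90 mm above the bench, carries the two catches 45 mm either side of this origin, either colour nearer the hinge. The gate closes the front, 30 mm before the header's middle
- red_jar: white sample jar with a red lid, 59 mm across, 68 mm high, standing in the pen; loose, to be left alone; origin under its middle
- blue_jar: white sample jar with a blue lid, 59 mm across, 68 mm high, standing in the pen; loose, to be left alone; origin under its middle
- white_jar: white sample jar with a white lid, 59 mm across, 68 mm high, on the bench to the left; loose, to be left alone; origin under its middle
- beaker_small: small glass beaker, 60 mm across, 71 mm high, on the bench to the left; loose, to be left alone; origin under its middle
- beaker_large: large glass beaker, 77 mm across, 93 mm high, on the bench to the right; loose, to be left alone; origin under its middle
- wash_bottle: white wash bottle with a blue cap and spout, 95 mm over the spout, 184 mm high, at the right rear; loose, to be left alone; origin under its middle

How it is judged (in metres and radians):
On the way, in this order (a step that is already met when the one before it is completed fails the run):
1. the yellow catch's two paddles are squeezed fully in between the fingers, the green one still untouched (value of joint each of yellow_left, yellow_right above 0.007 m and contact force between the fingers and yellow_left above 0.5 N and contact force between the fingers and yellow_right above 0.5 N and value of joint each of green_left, green_right below 0.004 m and value of joint gate below 0.15 rad), for 0.05 s.
2. then the green catch's two paddles are squeezed fully in between the fingers (value of joint each of green_left, green_right above 0.007 m and contact force between the fingers and green_left above 0.5 N and contact force between the fingers and green_right above 0.5 N), for 0.05 s.
3. then the gate is swung past its detent (value of joint gate above 0.95 rad), for 0.05 s.
At the end, for the whole second after the job is handed in: The gate stands wide open, still, at 1.40 rad (80 degrees) or more from shut, with the fingers round its post (grasp point within 30 mm of the post's axis) and pressing on it with more than 1 N; both catches stay released (every paddle in by 7 mm or more) (value of joint gate above 1.4 rad and velocity of joint gate between -0.1 and 0.1 rad/s and contact force between the fingers and gate above 1 N and horizontal distance between the grasp point and gate_grip below 0.03 m and value of joint each of yellow_left, yellow_right, green_left, green_right above 0.007 m); the arm keeps its last pose, push and grip.
It fails at once if a green paddle is pushed in before the yellow catch is released (not (value of joint each of yellow_left, yellow_right above 0.007 m) and value of joint any of green_left, green_right above 0.005 m).
It fails at once if a jar in the pen is shifted more than 25 mm or tipped (distance of any of red_jar, blue_jar from where it was at the start of the episode above 0.025 m or angle between any of red_jar, blue_jar's own z axis and vertical above 0.35 rad).
It fails at once if a jar, beaker or bottle on the bench is shifted more than 25 mm or tipped (distance of any of white_jar, beaker_small, beaker_large, wash_bottle from where it was at the start of the episode above 0.025 m or angle between any of white_jar, beaker_small, beaker_large, wash_bottle's own z axis and vertical above 0.35 rad).
It also fails if it takes over 51 s, if anything falls off the work surface, if the arm or the gripper's body presses on something with over 40 N, if the wrist force passes 120 N, or if a joint passes its speed limit or range.

### The arm

A 6-joint arm with a two-finger parallel gripper is mounted at the origin on a cart in front of the work surface, level with it; the furniture and walls round the work are solid. World frame = base frame: x ahead of the robot, y to its left, z up, the work surface at z = 0. Lengths are in mm, angles in rad, forces in N, time in s.
With the tool pointing down it reaches from about 300 to 775 mm from the base axis. Payload 14.6 kg.
Tool frame: the origin (TCP) lies on the centre line of the jaws, within the pads' length; the fingertips stand 19 mm ahead of it and the grasp point (between the pads) is the TCP (bot.tip_reach is the distance from the TCP to the fingertips, in mm); z points along the fingers, y is the line along which they close (so a half turn about z gives the same grasp; the last joint's range is limited). The gripper opens to 85 mm and grips with 20 to 120 N. Pads are 22 mm wide; open, the fingers measure 114 mm over their backs; the gripper's body (76 mm by 85 mm) begins 54 mm behind the grasp point. The pads swing forward as they close: fully open they stand 13 mm farther back than shut.
Start: joints at [1.1, 0.3, 1.521, -0, 1.321, -0.067], TCP at [216.1, 505.757, 250.281] pointing down, gripper open.
Joint ranges: [-3.03, 3.03], [-0.79, 2.21], [0.23, 2.52], [-1.04, 4.18], [0, 3.07], [-2.55, 2.55]. Speed limits (rad/s): [2.22, 2.22, 2.57, 3.14, 3.14, 3.14].

### API

Orientations are given as a unit quaternion [w, x, y, z].
In Python, from rig import bot gives the robot as it stands. Calls block until the motion is done:
- bot.move_to(position, orientation): joint-space move of the TCP to a pose.
- bot.servo_line(position, attitude=None, speed=150, until_force=None): straight line of the TCP; attitude=None keeps the orientation; speed is the mean speed in mm/s. With until_force (N) it stops when the force on the tool has changed by that much, and returns True; else False.
- bot.move_joints(angles): joint-space move.
- bot.move_gripper(opening, grip_force=None): finger opening in mm; grip_force is the grip in N (None keeps the last); returns when the fingers have stopped.
- bot.dwell(seconds).
- bot.ik(position, orientation): joint angles nearest the present ones, or None.
- bot.read_state(): the state.
- bot.read_camera(name): name is "scene" or "top" or "wrist"; returns a dict with "image" (384x512x3 uint8, blue, green, red), "depth" (384x512 float32, mm along the optical axis (not along the pixel's ray), 0 where there is no reading), "fovy" (degrees; the focal length in pixels is half the picture's height over the tangent of half this angle, whatever the lens; pixels are square), "cx", "cy" (the principal point, pixels), "eye" and "attitude" of the camera in the world; the wrist camera has in their place "mount" (4x4, takes a point from camera to tool coordinates, whose origin is the TCP and whose axes are the flange's). Camera axes: x right, y down, z forward; pixel columns grow to the right and rows downward; lengths in mm; the calibration is good to about 2 mm. A picture is of the moment at which its call begins: read the wrist's pose just before it.
A pose or a line that the arm cannot do raises bot.MotionError and nothing moves.
- bot.finish_job(): hands the job in; it is judged then, once.
The state is a dict: "clock": time; "joint_positions": joint angles; "qvel": joint speeds; "effort": joint torques, N m; "ee_pos": TCP position; "tool_rot": TCP orientation; "ft_force": force on the tool from outside, world axes, zero at the start; "moment": the same for the moment, N m; "grip_width": finger opening in mm; "grip_force": force on a finger pad.
Only numpy, scipy, OpenCV 4.12 (cv2) and the standard library are available. Lean on these libraries where they do the work, as an engineer would, in place of code of your own. Each camera call takes 0.05 s, during which the arm holds its last target. There are 200 camera calls.

## Working session

There is one attempt and no reset: what is moved stays moved. The work goes in short steps, each a Python script; the robot and the scene stay as the last script left them, time stands still between calls to the robot, and variables do not carry over. Pictures are saved under pics/ and viewed, at most 10 in all, crops included, and the job is handed in when it is done.

```bash
mkdir -p pics; cat > h.py <<'E'
import numpy as np, cv2
from rig import bot
from scipy.spatial.transform import Rotation as R
def rot(q): return R.from_quat([q[1],q[2],q[3],q[0]])
def cloud(c):
    d=c["depth"]; f=d.shape[0]/2/np.tan(np.radians(c["fovy"])/2)
    v,u=np.mgrid[:d.shape[0],:d.shape[1]]
    p=np.stack([(u-c["cx"])*d/f,(v-c["cy"])*d/f,d],-1)
    a=np.array(c["attitude"],float)
    M=a if a.shape==(3,3) else rot(a).as_matrix()
    return p@M.T+np.array(c["eye"])
E
python3 - <<'E'
from h import *
import pickle
cs={n:bot.read_camera(n) for n in("top","scene")}
pickle.dump(cs,open("c.pkl","wb"))
for n,c in cs.items():
    print(n,c["eye"],c["attitude"],c["fovy"],c["cx"],c["cy"])
    cv2.imwrite(f"pics/{n}.png",cv2.resize(c["image"],(800,600)))
print(bot.read_state())
E
```

```text
top [ 432.15988907   -3.00541525 1609.39430132] [-0.04595274  0.71281704 -0.6988855   0.03659614] 47.98862515840565 261.42936646072576 186.15578137221814
scene [-161.1551148  -492.36906065  753.68668728] [-0.40054652  0.77508618 -0.43698273  0.21874641] 51.36819435841031 251.4380896755098 192.09274874775267
{'clock': 0.1, 'joint_positions': array([ 1.10038742e+00,  3.00447589e-01,  1.52149907e+00, -1.15560862e-05,
        1.32069356e+00, -6.66094238e-02]), 'qvel': array([ 0.00123292, -0.00239231, -0.00113909,  0.00117774, -0.00121782,
       -0.00013033]), 'effort': array([ 2.47275922e-03, -5.44379675e+01, -3.62364614e+01,  3.89365289e-05,
        3.08513059e-03,  2.64329555e-05]), 'ee_pos': array([216.03138305, 505.60124916, 249.76889302]), 'tool_rot': array([-1.33558731e-04,  2.00529414e-01,  9.79687542e-01, -5.06495980e-04]), 'ft_force': array([-0.37670481, -0.58265831, -1.10111371]), 'moment': array([-0.04423954,  0.003793  ,  0.04590895]), 'grip_force': 0.0, 'grip_width': 85.40511514438694}
```

View pics/top.png

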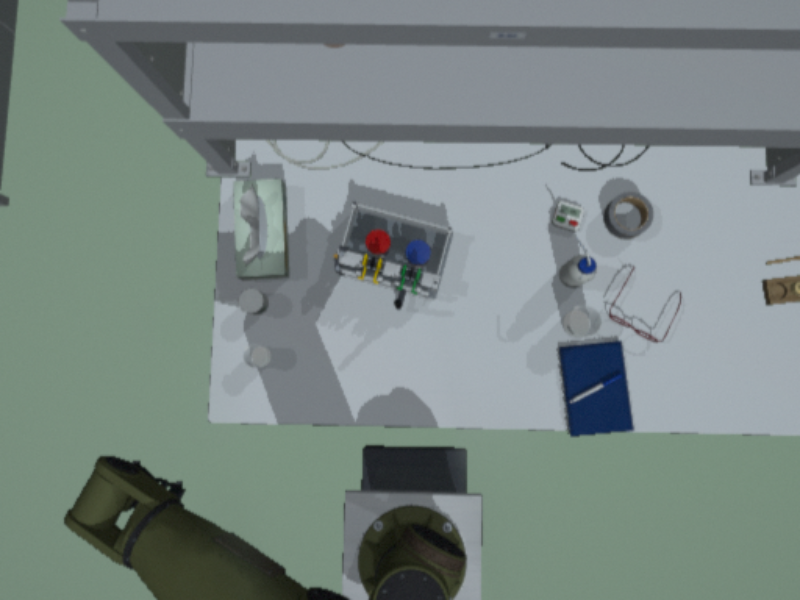

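View pics/scene.png

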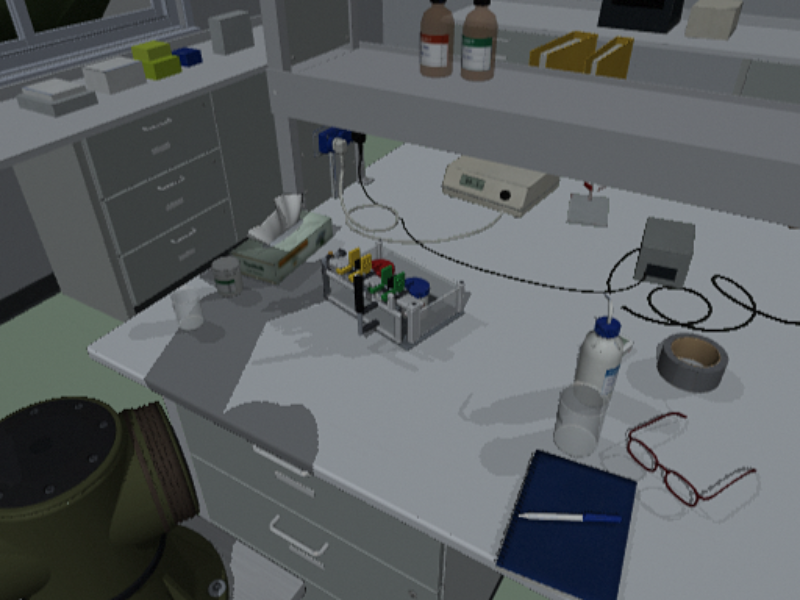

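The top view shows the pen at about (395,245), with the yellow catch at (372,268) on the left, the green at (411,277) and the black post at (400,298). The hinge is therefore at the left end. Next I'll measure with colour and depth.

```bash
python3 - <<'E'
from h import *
import pickle
cs=pickle.load(open("c.pkl","rb"))
for n,c in cs.items():
    P=cloud(c); I=c["image"]; hsv=cv2.cvtColor(I,cv2.COLOR_BGR2HSV)
    box=(P[...,0]>300)&(P[...,0]<750)&(P[...,1]>-150)&(P[...,1]<300)
    for nm,lo,hi in(("y",(22,120,80),(32,255,255)),("g",(50,100,40),(85,255,255)),("red",(0,150,80),(6,255,255)),("blue",(105,150,80),(120,255,255))):
        m=(cv2.inRange(hsv,lo,hi)>0)&box&(P[...,2]>50)&(P[...,2]<190)
        q=P[m]; print(n,nm,len(q),np.median(q,0).round(1),q.min(0).round(),q.max(0).round())
        if nm in"yg":
            t=q[q[:,2]>122 if n=="top" else q[:,2]>128]; 
            if len(t): print("   hi",len(t),t.mean(0).round(1),np.percentile(t[:,2],[5,50,95]).round(1))
    m=(I.max(-1)<45)&box&(P[...,2]>120)&(P[...,2]<175)
    q=P[m]; print(n,"post",len(q),np.median(q,0).round(1),q.min(0).round(),q.max(0).round())
c=cs["top"]; I=c["image"]
cv2.imwrite("pics/topcrop.png",cv2.resize(I[120:205,200:300],None,fx=7,fy=7,interpolation=cv2.INTER_CUBIC))
c=cs["scene"]; I=c["image"]
cv2.imwrite("pics/scrop.png",cv2.resize(I[145:230,195:305],None,fx=7,fy=7,interpolation=cv2.INTER_CUBIC))
P=cloud(cs["top"])
print("shelf z/x", [P[r,260].round() for r in (20,60,85,92)])
E
```

```text
top y 74 [658.3 105.4 113.9] [629.  81.  89.] [684. 133. 142.]
   hi 33 [668.3 102.3 134.7] [124.6 135.4 140.8]
top g 69 [636.6  27.8 113.2] [605.  -4.  75.] [662.  45. 143.]
   hi 30 [645.6  15.1 134.7] [126.8 135.3 141.9]
top red 97 [722.7  95.4  78.1] [700.  70.  70.] [750. 120.  84.]
top blue 175 [703.6   0.8  77.3] [677. -24.  68.] [729.  26.  87.]
top post 28 [610.8  39.6 134. ] [570.  14. 120.] [676. 105. 161.]
scene y 169 [663.4 111.5 113.7] [623.  77.  83.] [685. 141. 137.]
   hi 37 [668.9  97.7 131.7] [128.6 132.2 134.5]
scene g 202 [641.2  11.5 113.4] [602.  -9.  72.] [733.  84. 136.]
   hi 40 [647.7  12.9 131.8] [128.4 132.2 135. ]
scene red 26 [737.8  98.8  74.8] [701.  80.  72.] [750. 117.  76.]
scene blue 87 [708.5  -8.1  74.6] [680. -29.  69.] [733.  22.  78.]
scene post 65 [573.8  37.4 138.6] [570.  -5. 120.] [649.  49. 152.]
shelf z/x [array([896.,  20., 727.]), array([964.,  27., 356.]), array([898.,  26., 321.]), array([986.,  33.,  -1.])]
```

View pics/topcrop.png

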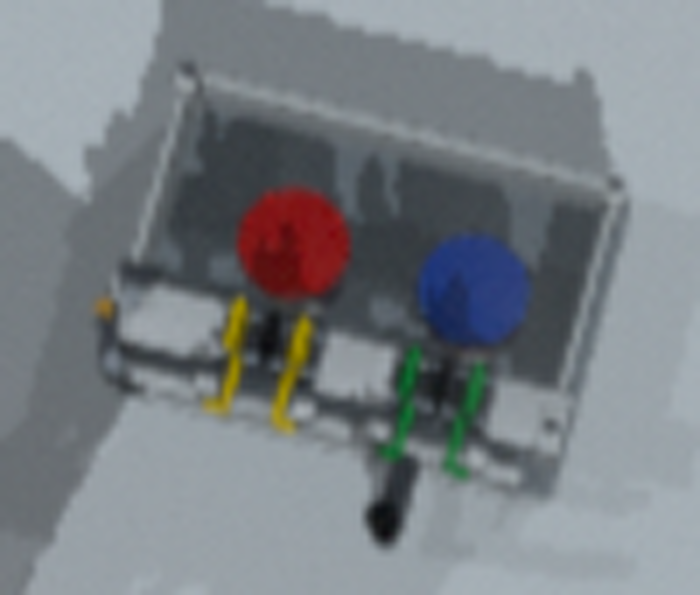

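View pics/scrop.png

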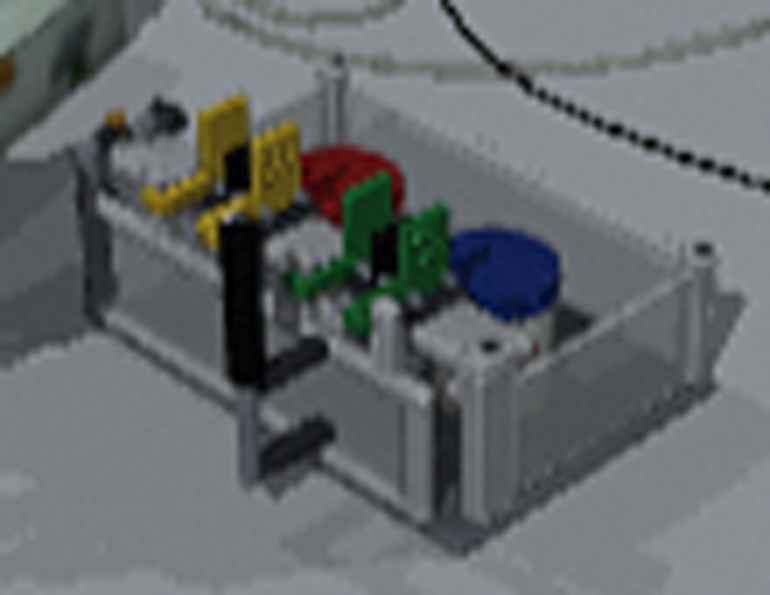

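The crops show yellow paddle tops centred at (269,332) in the top crop and (249,118) in the scene crop. The green tops are at (443,381) and (396,200), and the post top is at (383,522) and (240,220). I'll project these rays onto the known heights and compare the two cameras.

```bash
cat >> h.py <<'E'
def ray(c,u,v,z):
    f=c["image"].shape[0]/2/np.tan(np.radians(c["fovy"])/2)
    d=rot(c["attitude"]).as_matrix()@np.array([(u-c["cx"])/f,(v-c["cy"])/f,1])
    e=np.array(c["eye"]); return e+d*(z-e[2])/d[2]
E
python3 - <<'E'
from h import *
import pickle
cs=pickle.load(open("c.pkl","rb"))
Q=dict(top=(200,120,dict(y=(269,332,135),g=(443,381,135),post=(383,522,152),hinge=(112,372,90))),
 scene=(195,145,dict(y=(249,118,135),g=(396,200,135),post=(240,220,152))))
for n,(a,b,d) in Q.items():
    r={k:ray(cs[n],a+u/7-.43,b+v/7-.43,z) for k,(u,v,z) in d.items()}
    print(n,{k:v.round(1) for k,v in r.items()})
    dv=r["y"]-r["g"]; th=np.arctan2(dv[1],dv[0])-np.pi/2; print("sep",np.linalg.norm(dv),"yaw of x axis",th)
    X=np.array([np.cos(th),np.sin(th),0]);Y=np.array([-np.sin(th),np.cos(th),0]); o=(r["y"]+r["g"])/2
    print("post rel",(r["post"]-o)@X,(r["post"]-o)@Y)
    s=bot.read_state(); 
E
```

```text
top {'y': array([670.2, 100.8, 135. ]), 'g': array([647.3,  14.3, 135. ]), 'post': array([575.2,  41.8, 152. ]), 'hinge': array([655.4, 183.4,  90. ])}
sep 89.50941514630468 yaw of x axis -0.2583726552065422
post rel -76.7403141906416 -36.57603825518729
scene {'y': array([670.8,  99.7, 135. ]), 'g': array([648. ,  12.3, 135. ]), 'post': array([582.5,  43.6, 152. ])}
sep 90.2725668612059 yaw of x axis -0.25526407461406286
post rel -71.26301044819199 -31.459259811226815
```

Both cameras agree: the catches are 90 mm apart, the post sits −75 mm from the header as given, and yaw is −0.257. I'll move above the pen and refine with the wrist camera.

```bash
cat >> h.py <<'E'
def down(yaw):  # tool z down, tool y at world heading yaw
    y=np.array([np.cos(yaw),np.sin(yaw),0]); z=np.array([0,0,-1.]); x=np.cross(y,z)
    q=R.from_matrix(np.stack([x,y,z],1)).as_quat(); return np.array([q[3],*q[:3]])
E
python3 - <<'E'
from h import *
import pickle
th=-.257
for s in(np.pi/2,-np.pi/2):
    print(s,[bot.ik(p,down(th+s)) for p in([659,57,310],[670.5,100,118])])
H=np.array([661,182])
for s in (0,np.pi):
  for g in (0,.8,1.5):
    a=th+np.arctan2(-155,-45)-g; p=H+161*np.array([np.cos(a),np.sin(a)])
    print(s,g,p.round(),[np.round(bot.ik([*p,132],down(th+s-f*g)),2) if bot.ik([*p,132],down(th+s-f*g)) is not None else None for f in (0,.5,1)])
E
```

```text
1.5707963267948966 [array([ 3.09195783e-02,  5.28936626e-01,  1.06586732e+00, -4.44089210e-16,
        1.54678871e+00, -1.28287675e+00]), array([ 9.40359005e-02,  7.04704620e-01,  1.23758747e+00, -4.44089210e-16,
        1.19930056e+00, -1.21976043e+00])]
-1.5707963267948966 [array([ 3.09195783e-02,  5.28936626e-01,  1.06586732e+00, -4.44089210e-16,
        1.54678871e+00,  1.85871591e+00]), array([ 9.40359005e-02,  7.04704620e-01,  1.23758747e+00, -4.44089210e-16,
        1.19930056e+00,  1.92183223e+00])]
0 0 [578.  44.] [array([ 0.01,  0.49,  1.55, -0.  ,  1.1 ,  0.27]), array([ 0.01,  0.49,  1.55, -0.  ,  1.1 ,  0.27]), array([ 0.01,  0.49,  1.55, -0.  ,  1.1 ,  0.27])]
0 0.8 [504. 145.] [array([ 0.21,  0.38,  1.72, -0.  ,  1.05,  0.47]), array([ 0.21,  0.38,  1.72, -0.  ,  1.05,  0.87]), array([ 0.21,  0.38,  1.72, -0.  ,  1.05,  1.27])]
0 1.5 [517. 255.] [array([ 0.39,  0.48,  1.56, -0.  ,  1.1 ,  0.65]), array([ 0.39,  0.48,  1.56, -0.  ,  1.1 ,  1.4 ]), array([ 0.39,  0.48,  1.56, -0.  ,  1.1 ,  2.15])]
3.141592653589793 0 [578.  44.] [None, None, None]
3.141592653589793 0.8 [504. 145.] [None, array([ 0.21,  0.38,  1.72, -0.  ,  1.05, -2.27]), array([ 0.21,  0.38,  1.72, -0.  ,  1.05, -1.87])]
3.141592653589793 1.5 [517. 255.] [array([ 0.39,  0.48,  1.56, -0.  ,  1.1 , -2.49]), array([ 0.39,  0.48,  1.56, -0.  ,  1.1 , -1.74]), array([ 0.39,  0.48,  1.56, -0.  ,  1.1 , -0.99])]
```

```bash
python3 - <<'E'
from h import *
import pickle
bot.move_to([640,57,330],down(-.257+np.pi/2)); bot.move_gripper(60)
bot.dwell(.3); s=bot.read_state(); c=bot.read_camera("wrist")
T=np.eye(4);T[:3,:3]=rot(s["tool_rot"]).as_matrix();T[:3,3]=s["ee_pos"]; T=T@np.array(c["mount"])
q=R.from_matrix(T[:3,:3]).as_quat()
c["eye"]=T[:3,3]; c["attitude"]=np.array([q[3],*q[:3]])
pickle.dump(c,open("w.pkl","wb")); print(s["clock"],s["ee_pos"],s["ft_force"],c["eye"],c["fovy"],bot.tip_reach)
cv2.imwrite("pics/w.png",cv2.resize(c["image"],(800,600),interpolation=cv2.INTER_CUBIC))
E
```

```text
3.0 [639.9958888   56.98354528 329.98645104] [ 0.19232029 -0.66325508  0.45695581] [565.58544747  77.24162624 453.60604937] 58.55081082934447 19.0
```

View pics/w.png

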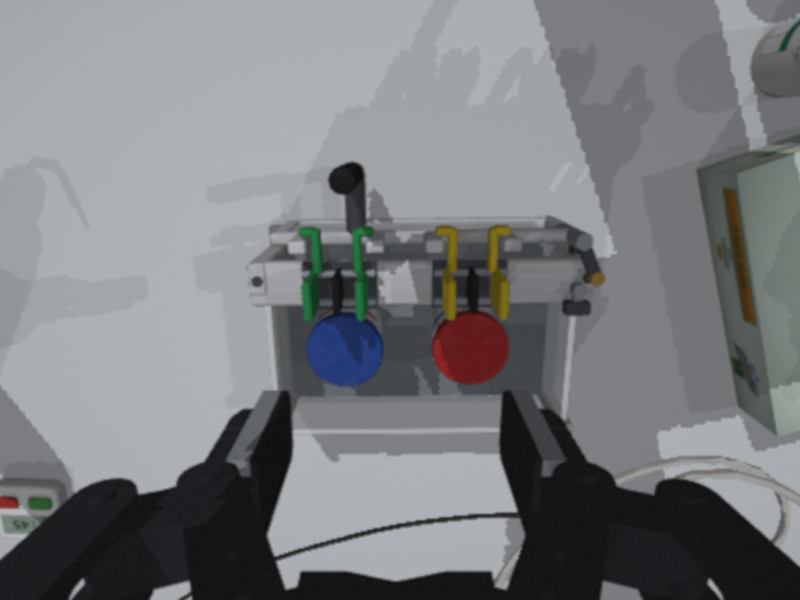

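The wrist view shows the green catch at about (336,295), the yellow at (475,295), the post top at (344,180) and the hinge at about (585,240). I'll enlarge it.

```bash
python3 - <<'E'
from h import *
import pickle
c=pickle.load(open("w.pkl","rb"))
cv2.imwrite("pics/wc.png",cv2.resize(c["image"][95:210,185:335],None,fx=5,fy=5,interpolation=cv2.INTER_CUBIC))
E
```

```text
(no output)
```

View pics/wc.png

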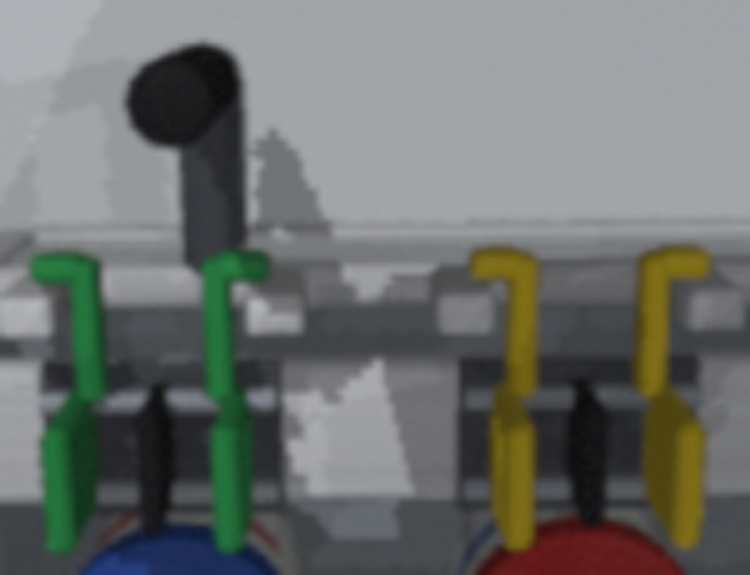

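```bash
python3 - <<'E'
from h import *
import pickle
c=pickle.load(open("w.pkl","rb"))
r={k:ray(c,185+u/5-.4,95+v/5-.4,z) for k,(u,v,z) in dict(y=(602,488,135),g=(144.5,490,135),ya=(516,488,135),yb=(688,488,135),post=(167,103,152),head=(225,432,90)).items()}
print({k:v.round(1) for k,v in r.items()})
dv=r["y"]-r["g"]; th=np.arctan2(dv[1],dv[0])-np.pi/2
X=np.array([np.cos(th),np.sin(th),0]);Y=np.array([-np.sin(th),np.cos(th),0]); o=(r["y"]+r["g"])/2
print(np.linalg.norm(dv),th,np.linalg.norm(r["ya"]-r["yb"]),(r["post"]-o)@X,(r["post"]-o)@Y)
E
```

```text
{'y': array([669.8, 101.7, 135. ]), 'g': array([647.6,  15.7, 135. ]), 'ya': array([665.5,  85.6, 135. ]), 'yb': array([674. , 117.8, 135. ]), 'post': array([577.7,  42.7, 152. ]), 'head': array([650.9,  27.9,  90. ])}
88.79130620596592 -0.2526313427764755 33.36971573841572 -74.35406040179222 -35.72819079571744
```

All three cameras agree within about 2 mm. Squeezing the yellow catch.

```bash
cat >> h.py <<'E'
TH=-.256
def squeeze(p):
    q=down(TH+np.pi/2); Y=np.array([-np.sin(TH),np.cos(TH),0])
    bot.move_gripper(62,40)
    bot.move_to([*p,190],q); hit=bot.servo_line([*p,118],speed=80,until_force=10)
    s0=bot.read_state(); print("down",hit,s0["ee_pos"],s0["ft_force"].round(1))
    bot.move_gripper(15,40); bot.dwell(.2); s=bot.read_state()
    print("width",s["grip_width"],"grip",s["grip_force"],"f along Y",(s["ft_force"]-s0["ft_force"])@Y,s["ft_force"].round(1),"t",s["clock"])
E
python3 - <<'E'
from h import *
squeeze((670.1,101.2))
E
```

```text
down False [670.38543098 101.24256581 118.63736177] [-0.3  0.6  0.4]
width 17.047887117752165 grip 41.524693965911865 f along Y 0.5874327412679576 [-1.7  1.5  9.8] t 5.6417
```

```bash
python3 - <<'E'
from h import *
bot.move_gripper(62); p=bot.read_state()["ee_pos"]
bot.servo_line([670.1,101.2,190],speed=120)
bot.move_to([645,57,300],down(TH+np.pi/2)); bot.dwell(.2)
c=bot.read_camera("wrist"); print(bot.read_state()["clock"])
cv2.imwrite("pics/w2.png",cv2.resize(c["image"][90:220,170:350],None,fx=4,fy=4,interpolation=cv2.INTER_CUBIC))
E
```

```text
7.6917
```

View pics/w2.png

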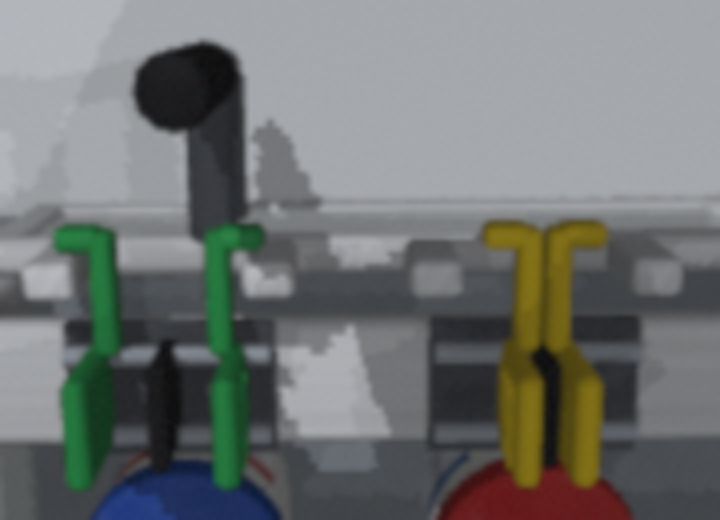

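The yellow paddles are now fully together at (525–600, 410) and symmetric, and the green ones are untouched. Squeezing green next.

```bash
python3 - <<'E'
from h import *
squeeze((647.6,15.0))
bot.move_gripper(62); bot.servo_line([647.6,15,190],speed=120)
bot.servo_line([647.6,15,215],speed=120)
p=np.array([577.5,42.5]); q=down(TH)
bot.move_to([*p,215],q); bot.dwell(.2)
c=bot.read_camera("wrist"); cv2.imwrite("pics/w3.png",cv2.resize(c["image"],(800,600)))
bot.move_gripper(45,40)
print(bot.servo_line([*p,133],speed=80,until_force=10)); s0=bot.read_state()
bot.move_gripper(5,40); bot.dwell(.2); s=bot.read_state()
print(s["ee_pos"],s["grip_width"],s["grip_force"],s0["ft_force"].round(1),s["ft_force"].round(1),s["clock"])
E
```

```text
down False [647.88700604  14.99511127 118.6291579 ] [-0.2 -0.5 -0.9]
width 17.39213074549147 grip 40.81233501434326 f along Y -2.9420078860411643 [-5.  -2.3 11.6] t 10.175
False
[577.7077812   42.45454514 133.44103117] 14.857634568481469 38.94529938697815 [ 0.2 -0.1 -0.5] [-0.1 -1.5  5.7] 15.5167
```

View pics/w3.png

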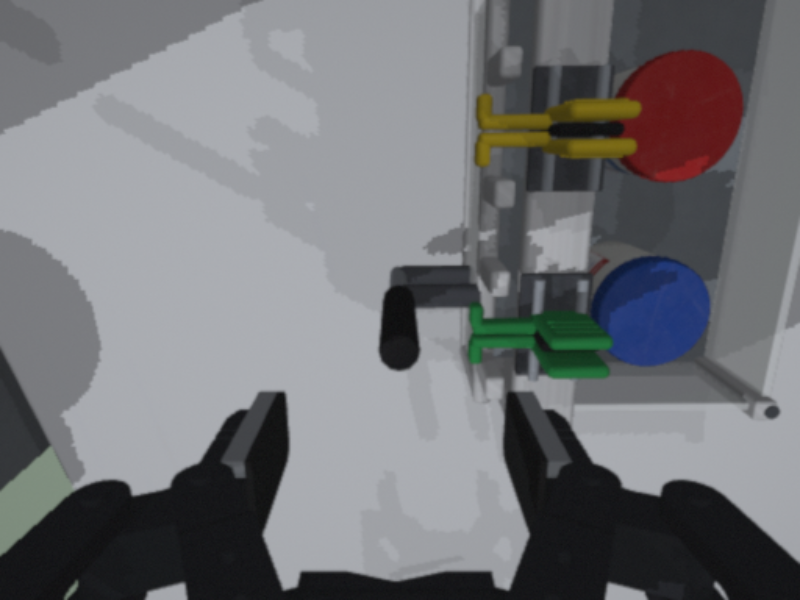

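Both catches are squeezed together, and the post at (400,350) lies centred between the fingers. It's gripped at 15 mm width, so I'll swing the gate along its arc.

```bash
python3 - <<'E'
from h import *
X=np.array([np.cos(TH),np.sin(TH)]);Y=np.array([-X[1],X[0]])
H=np.array([577.5,42.5])+45*X+155*Y
for g in np.append(np.arange(.1,1.5,.1),[1.5,1.56]):
    c,s_=np.cos(-g),np.sin(-g); M=np.array([[c,-s_],[s_,c]])
    p=H+M@(-45*X-155*Y)
    bot.servo_line([*p,133],down(TH-g),speed=70)
    s=bot.read_state(); f=s["ft_force"]; r=(p-H)/161; t=np.array([r[1],-r[0]])
    print(round(g,2),"radial",round(f[:2]@r,1),"tang",round(f[:2]@t,1),"z",round(f[2],1),"w",round(s["grip_width"],1),"t",round(s["clock"],1))
    if np.linalg.norm(f)>50: print("stop"); break
bot.dwell(.3); c=bot.read_camera("top"); P=cloud(c)
cv2.imwrite("pics/t2.png",cv2.resize(c["image"][110:260,130:330],None,fx=4,fy=4,interpolation=cv2.INTER_CUBIC))
c=bot.read_camera("scene")
cv2.imwrite("pics/s2.png",cv2.resize(c["image"][120:270,90:310],None,fx=3.6,fy=3.6,interpolation=cv2.INTER_CUBIC))
E
```

```text
0.1 radial 1.7 tang 1.3 z 6.1 w 15.0 t 15.9
0.2 radial 3.3 tang -2.0 z 6.8 w 14.9 t 16.3
0.3 radial 4.7 tang -0.7 z 9.1 w 15.3 t 16.7
0.4 radial 5.7 tang -3.5 z 7.4 w 14.9 t 17.1
0.5 radial 9.0 tang 4.3 z 11.1 w 14.8 t 17.4
0.6 radial 9.6 tang 2.9 z 11.0 w 15.1 t 17.8
0.7 radial 8.3 tang -2.2 z 10.5 w 15.0 t 18.2
0.8 radial 8.2 tang -1.7 z 12.0 w 14.7 t 18.6
0.9 radial 8.0 tang -2.0 z 12.2 w 15.0 t 19.0
1.0 radial 9.6 tang -2.1 z 11.9 w 15.1 t 19.4
1.1 radial 8.9 tang -2.9 z 12.6 w 14.7 t 19.7
1.2 radial 9.7 tang -2.4 z 13.2 w 14.6 t 20.1
1.3 radial 8.5 tang -3.6 z 11.3 w 14.6 t 20.5
1.4 radial 9.3 tang -2.7 z 12.0 w 14.9 t 20.9
1.5 radial 8.2 tang -4.2 z 11.6 w 15.0 t 21.3
1.56 radial 8.5 tang -4.2 z 10.4 w 14.6 t 21.6
```

View pics/s2.png

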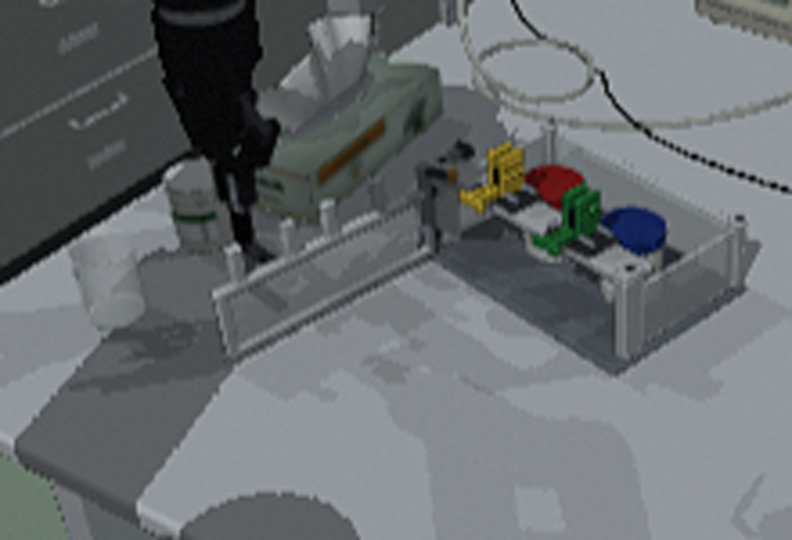

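The gate stands at right angles to its closed position, running from (425,250) to (230,350). The fingers are around the post at (245,220), both catches are still squeezed, and the jars and beaker haven't moved. Handing in.

```bash
python3 - <<'E'
from h import *
s=bot.read_state(); print(s["grip_force"],np.abs(s["qvel"]).max())
print(bot.finish_job())
E
```

```text
39.9131315946579 0.0019050828479393468
the job is handed in; nothing more can be done
None
```

The gate is wide open at about 90° and held by its post, the yellow then the green catch were released, the jars and other items look undisturbed, and the job is handed in (no verdict was returned).

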